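# Mount a bronze sleeve on the indexing fixture and hold its index pin out

## Robot

A 6-joint arm with a two-finger parallel gripper is mounted at the origin on the work surface. World frame = base frame: x ahead of the robot, y to its left, z up, the work surface at z = 0. Lengths are in m, angles in rad, forces in N, time in s.
With the tool pointing down it reaches from about 0.275 to 0.825 m from the base axis. Payload 4.9 kg.
Tool frame: the origin (TCP) lies midway between the tips of the shut fingers; the grasp point (between the pads) lies 19 mm behind it (grip_point_offset is the distance from the TCP to the grasp point, in m); z points along the fingers, x is the direction in which the jaws open and shut, and the axes are right-handed (so a half turn about z gives the same grasp; the last joint's range is limited). The gripper opens to 85 mm and grips with 20 to 120 N. Pads are 22 mm wide; open, the fingers measure 114 mm over their backs; the gripper's body (76 mm by 85 mm) begins 54 mm behind the grasp point. The pads swing forward as they close: fully open they stand 13 mm farther back than shut.
Start: joints at [1.029, 0.326, -0.193, 1.052, 0, 1.437], TCP at [0.218, 0.505, 0.231] pointing down, gripper open.
Joint ranges: [-2.65, 2.65], [-0.97, 1.79], [-1.3, 1.35], [-1.93, 2.1], [-1.47, 1.37], [-3.14, 3.14]. Speed limits (rad/s): [2.57, 2.57, 3.14, 3.14, 3.14, 3.14].

## Interface

Orientations are given as a rotation vector (axis times angle).
In Python, from cell import * gives the robot as it stands. Calls block until the motion is done:
- movep(position, orientation): joint-space move of the TCP to a pose.
- move_l(position, velocity=0.15, rot=None, until_force=None): straight line of the TCP; rot=None keeps the orientation; velocity is the mean speed in m/s. With until_force (N) it stops when the force on the tool has changed by that much, and returns True; else False.
- set_joints(angles): joint-space move.
- let_go() and grab(newtons=None): open the fingers fully, or close them until they stop; newtons is the grip in N (None keeps the last).
- sleep(seconds).
- ik(position, orientation): joint angles nearest the present ones, or None.
- get_state(): the state.
- grab_frame(name): name is "scene" or "side" or "wrist"; returns a dict with "img" (384x512x3 uint8, red, green, blue), "fx", "fy", "cx", "cy" (pixels), "cam_to_world" (4x4, takes a point from camera to world coordinates); the wrist camera has in their place "T_tool_cam" (4x4, takes a point from camera to tool coordinates, whose origin is the TCP and whose axes are the tool frame's). Camera axes: x right, y down, z forward; pixel columns grow to the right and rows downward; lengths in m; the calibration is good to about 2 mm. A picture is of the moment at which its call begins: read the wrist's pose just before it. There is no depth.
A pose or a line that the arm cannot do raises MotionError and nothing moves.
- sign_off(): hands the job in, once; it reports no verdict.
Trained networks look in the newest picture that a camera, given by its name, has taken for a name from the list of things; names that differ only in an ending like _2 or _b are one class to them, and where a whole thing is asked for, a point or a joint stands for the part that bears it (a point fixed in the world has none). Each returns a list of dicts, best first, with "score" (0 to 1); they miss things now and then, are a little off and sometimes report something else, mostly with a low value. They report only what shows in the picture. A call takes as long as a camera call. They do not tell look-alikes from the thing itself.
- spot_in(camera, name): "centre" ([column, row] in pixels, amid what is visible of it).
- silhouettes(camera, name): "mask" (384x512 bool, what is visible of it) and "centre" ([column, row] in pixels, amid what is visible of it).
- tip_of(camera, name): "centre" ([column, row] in pixels: a listed point, or the origin of a listed thing).
The state is a dict: "clock": time; "q": joint angles; "joint_velocities": joint speeds; "tau": joint torques, N m; "position": TCP position; "eef_rot": TCP orientation; "contact_force": force on the tool from outside, world axes, zero at the start; "wrist_torque": the same for the moment, N m; "finger_gap": opening from 0.0 (shut) to 1.0 (fully open).
Only numpy, scipy, OpenCV 4.12 (cv2) and the standard library are available. Lean on these libraries where they do the work, as an engineer would, in place of code of your own. Each camera call takes 0.05 s, during which the arm holds its last target.

## Task

Set the loose bronze sleeve, flange down, over the upright spigot of the green indexing fixture and gently push it fully home on the plate, with the index pin still seated; let go of the sleeve only when it is home, do not drop it on. Then grip the red knob of the sprung index plunger, pull it all the way up to its stop so that the pin is clear of its hole, and finish while still holding it up there with the sleeve still home. Leave the other things on the bench alone and do not slam or ram the sleeve against the fixture.

Things in the scene. Friction and masses are not known exactly. Their poses are not given: they have to be found in the camera images.
- fixture: green indexing fixture bolted to the bench (place and yaw differ each run). Origin: on the bench surface under the spigot; z up. Round green base 224 mm across; steel index plate 200 mm across on it, top 45 mm above the bench, twelve black holes on an 85 mm radius; it stays still in this job. Two low clamp feet (19 mm high) reach out to 138 mm on its y sides
- spigot_foot (a point): point on the axis of the bare steel spigot in the middle of the plate, at the plate's top face (45 mm above the bench), where the sleeve's underside comes to rest. The spigot is upright, 27 mm in diameter, 50 mm tall; its top 12 mm taper to 10 mm diameter
- barrel_top (a point): top centre of the plunger's fixed steel barrel (22 mm across), 82 mm above the bench, 85 mm from the spigot's axis along the fixture's +x. A green bracket at the rim (40 mm wide, 68 mm high, out to 129 mm from the spigot) carries it
- sleeve_mid (a point): centre, half-way up, of the loose bronze sleeve (copper-brown tube standing on the bench, open at both ends): 80 mm tall, round body 44 mm in outside diameter, bore 30 mm right through, foot flange 58 mm across and 8 mm thick at its lower end; z is its axis, flange down; 0.25 to 0.5 kg. Fully home, this point is 40 mm above spigot_foot
- knob_mid (a point): centre of the index plunger's red cylindrical knob with thin black rings, upright axis, 26 mm in diameter, 32 mm tall (16 mm above and below this point); as the pin sits home this point is 104 mm above the bench, 22 mm above the barrel. It moves with the plunger
- plunger (a joint): lift of the sprung index plunger (m): 0 = pin seated 12 mm deep in its plate hole, 0.020 = fully up on its solid stop; slides straight up (vertical), the spring pulls it down with about 5 N at the bottom and 11 N at the top and snaps it home when let go
- screwdriver: screwdriver, 190 mm long, lying between the fixture and the sleeve; bystander
- brush: hand brush, 170 mm long, lying near the robot; bystander
- hammer: hammer, 220 mm long, lying on the right side of the bench; bystander
- mug: yellow mug, 80 mm across, 95 mm tall, origin under its centre; bystander
- bottle: amber bottle, 60 mm across, 160 mm tall, origin under its centre; bystander
- bronze_foot: bronze sculpture of a human foot cut off above the ankle, about 190 mm long, 130 mm tall; bystander
- wrench: wrench, 180 mm long, lying on the left side of the bench; bystander
Things that resemble listed ones, but are neither listed nor needed, are in the scene too. Leave any turquoise or yellow look-alike of the part that bears sleeve_mid alone.

How it is judged:
On the way, in this order (a step that is already met when the one before it is completed fails the run):
1. the sleeve is brought down the spigot by the gripper, not dropped: within 10 mm of home while the fingers still touch it (horizontal distance between sleeve_mid and spigot_foot below 0.005 m and z of sleeve_mid in the frame of fixture below 0.095 m and contact force between the fingers and sleeve above 1 N), for 0.1 s.
2. the sleeve is fully home and upright on the spigot, let go, with the index pin still seated (horizontal distance between sleeve_mid and spigot_foot below 0.005 m and z of sleeve_mid in the frame of fixture below 0.088 m and angle between sleeve_mid's own z axis and vertical below 0.08 rad and contact force between the fingers and sleeve below 0.3 N and value of joint plunger below 0.004 m), for 0.2 s.
3. the plunger is pulled fully up (value of joint plunger above 0.017 m), for 0.2 s.
At the end, for the whole second after the job is handed in: The sleeve sits on the plate (within 3 mm of fully down, within 5 mm of the spigot's axis, within 0.08 rad of upright) and the plunger is up at least 17 mm of its 20 mm, held by the gripper's fingers (more than 4 N between them and the plunger), through the last second (horizontal distance between sleeve_mid and spigot_foot below 0.005 m and z of sleeve_mid in the frame of fixture below 0.088 m and angle between sleeve_mid's own z axis and vertical below 0.08 rad and value of joint plunger above 0.017 m and contact force between the fingers and plunger above 4 N); the arm keeps its last pose, push and grip.
It fails at once if a bystander is pushed more than 30 mm from its place (distance of any of screwdriver, brush, hammer, mug, bottle, bronze_foot, wrench from where it was at the start of the episode above 0.03 m).
It fails at once if the sleeve is slammed or rammed against the fixture (over 80 N) (contact force between sleeve and fixture above 80 N).
It also fails if it takes over 54 s, if anything falls off the work surface, if the arm or the gripper's body presses on something with over 40 N, if the wrist force passes 120 N, or if a joint passes its speed limit or range.

## Working session

There is one attempt and no reset: what is moved stays moved. The work goes in short steps, each a Python script; the robot and the scene stay as the last script left them, time stands still between calls to the robot, and variables do not carry over. Pictures are saved under pics/ and viewed, and the job is handed in when it is done.

```bash
mkdir -p pics; ls; cat > h.py <<'E'
from cell import *
import numpy as np, cv2
from scipy.spatial.transform import Rotation as R
def snap(cam,fn):
    s=get_state(); f=grab_frame(cam)
    cv2.imwrite('pics/'+fn,f['img'][:,:,::-1])
    if 'cam_to_world' in f: T=np.array(f['cam_to_world'])
    else:
        W=np.eye(4);W[:3,:3]=R.from_rotvec(s['eef_rot']).as_matrix();W[:3,3]=s['position'];T=W@np.array(f['T_tool_cam'])
    f['T']=T
    return f
def ray(f,p):
    d=f['T'][:3,:3]@np.array([(p[0]-f['cx'])/f['fx'],(p[1]-f['cy'])/f['fy'],1]);return f['T'][:3,3],d
def onz(f,p,z):
    o,d=ray(f,p);return o+d*(z-o[2])/d[2]
def proj(f,P):
    c=np.linalg.inv(f['T'])@np.append(P,1);return np.array([f['cx']+f['fx']*c[0]/c[2],f['cy']+f['fy']*c[1]/c[2]])
def tri(obs):
    A=np.zeros((3,3));b=np.zeros(3)
    for f,p in obs:
        o,d=ray(f,p);d=d/np.linalg.norm(d);M=np.eye(3)-np.outer(d,d);A+=M;b+=M@o
    P=np.linalg.solve(A,b)
    return P,[np.round(proj(f,P)-np.array(p),1) for f,p in obs]
E
python3 - <<'E'
from h import *
print(get_state())
for c in ['scene','side','wrist']:
    f=snap(c,c+'0.png'); print(c,f['T'][:3,3],f['fx'])
    for n,z in [('spigot_foot',.045),('barrel_top',.082),('knob_mid',.104),('sleeve_mid',.04),('screwdriver',.0),('fixture',0)]:
        print(n,[(np.round(r['centre']),round(r['score'],2),np.round(onz(f,r['centre'],z),3)) for r in tip_of(c,n)[:4]])
E
```

```text
pics
{'clock': 0.0, 'q': array([ 1.02881282e+00,  3.26914906e-01, -1.93602668e-01,  1.05197525e+00,
       -1.77947653e-05,  1.43660714e+00]), 'joint_velocities': array([ 7.52211814e-05, -9.73041943e-04, -6.49207676e-04,  3.91946631e-06,
       -2.83298910e-03,  8.37136854e-04]), 'tau': array([-9.03504388e-04, -4.43399262e+01,  2.62439811e+01,  1.55131985e-02,
       -2.51475567e-04,  2.02504424e-06]), 'position': array([0.21780898, 0.50440186, 0.23051047]), 'eef_rot': array([ 2.62461034e+00,  1.72519805e+00, -2.39000698e-03]), 'contact_force': array([-0.55044731,  0.2147181 , -0.41825112]), 'wrist_torque': array([0.00608231, 0.00017538, 0.0341154 ]), 'finger_gap': 1.000503623738256}
scene [ 1.20169624 -0.48153058  1.14152646] 427.01351310271104
spigot_foot [(array([203., 224.]), 0.72, array([ 0.5  , -0.17 ,  0.045]))]
barrel_top [(array([208., 201.]), 0.64, array([ 0.462, -0.12 ,  0.082])), (array([298., 170.]), 0.56, array([0.541, 0.182, 0.082])), (array([326., 126.]), 0.17, array([0.448, 0.399, 0.082]))]
knob_mid [(array([213., 195.]), 0.47, array([ 0.466, -0.101,  0.104]))]
sleeve_mid [(array([314., 152.]), 0.78, array([0.488, 0.309, 0.04 ])), (array([270., 156.]), 0.76, array([0.403, 0.178, 0.04 ])), (array([273., 182.]), 0.7, array([0.502, 0.111, 0.04 ])), (array([296., 170.]), 0.53, array([0.511, 0.206, 0.04 ]))]
screwdriver [(array([260., 221.]), 0.69, array([ 0.577, -0.006,  0.   ]))]
fixture [(array([203., 234.]), 0.56, array([ 0.504, -0.18 ,  0.   ]))]
side [0.03712288 0.78821049 1.02962899] 357.4998339389483
spigot_foot []
barrel_top []
knob_mid []
sleeve_mid [(array([223., 266.]), 0.67, array([0.496, 0.31 , 0.04 ]))]
screwdriver []
fixture []
wrist [0.14837537 0.53502451 0.37491361] 333.2350101142992
spigot_foot []
barrel_top []
knob_mid []
sleeve_mid []
screwdriver []
fixture []
```

View pics/scene0.png

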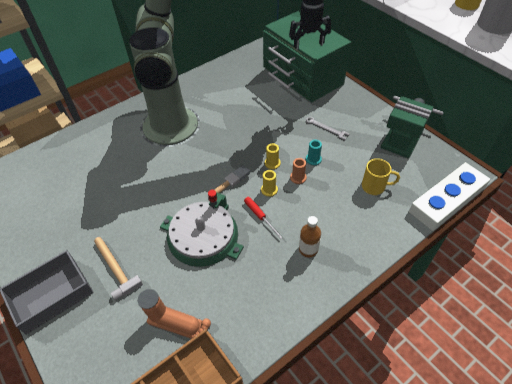

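View pics/side0.png

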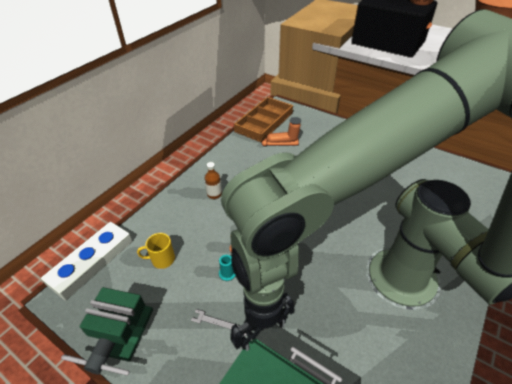

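```bash
python3 -c "
import cv2
i=cv2.imread('pics/scene0.png')[90:300,130:400];cv2.imwrite('pics/scene0z.png',cv2.resize(i,None,fx=2.8,fy=2.8,interpolation=2))"
```

```text
(no output)
```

View pics/scene0z.png

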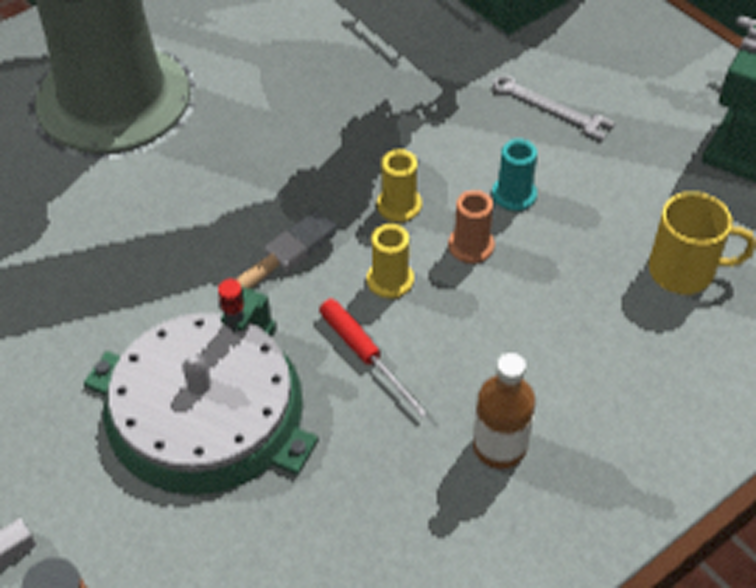

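The bronze sleeve is at about (299,171), with two yellow ones and one turquoise around it. The fixture is at (203,228), with its knob at (213,195). Next I'll look with the wrist camera.

```bash
cat >> h.py <<'E'
def down(a): # a: world angle of jaw axis
    c,s=np.cos(a),np.sin(a)
    return R.from_matrix(np.array([[c,s,0],[s,-c,0],[0,0,-1]])).as_rotvec()
def st(): 
    s=get_state(); print('t',round(s['clock'],2),'p',np.round(s['position'],4),'F',np.round(s['contact_force'],1),'gap',round(s['finger_gap'],3)); return s
E
python3 - <<'E'
from h import *
f=grab_frame('wrist');print(np.round(f['T_tool_cam'],3))
for a in np.deg2rad([-45,0,45,90,135]):
    q=ik([.5,.2,.06],down(a)); q2=ik([.5,-.17,.1],down(a)); print(a, q, q2)
E
```

```text
[[ 1.     0.001 -0.    -0.   ]
 [-0.     0.955  0.295 -0.076]
 [ 0.    -0.295  0.955 -0.144]
 [ 0.     0.     0.     1.   ]]
-0.7853981633974483 [ 2.43405506e-01  4.82761533e-01 -4.43916890e-01  6.44117903e-01
 -4.44089210e-16  2.59960000e+00] [-4.67558582e-01  4.13986932e-01 -4.31959818e-01  7.24849577e-01
 -4.44089210e-16  1.88863591e+00]
0.0 [ 0.24340551  0.48276153 -0.44391689  0.6441179   0.          1.81420183] [-0.46755858  0.41398693 -0.43195982  0.72484958  0.          1.10323774]
0.7853981633974483 [ 2.43405506e-01  4.82761533e-01 -4.43916890e-01  6.44117903e-01
 -4.44089210e-16  1.02880367e+00] [-4.67558582e-01  4.13986932e-01 -4.31959818e-01  7.24849577e-01
 -4.44089210e-16  3.17839581e-01]
1.5707963267948966 [ 0.24340551  0.48276153 -0.44391689  0.6441179   0.          0.24340551] [-0.46755858  0.41398693 -0.43195982  0.72484958  0.         -0.46755858]
2.356194490192345 [ 0.24340551  0.48276153 -0.44391689  0.6441179   0.         -0.54199266] [-0.46755858  0.41398693 -0.43195982  0.72484958  0.         -1.25295675]
```

View pics/wrist0.png

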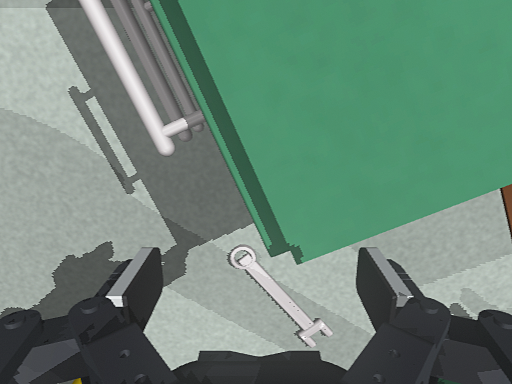

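```bash
python3 - <<'E'
from h import *
def look(tag,names):
    f=snap('wrist',tag+'.png');r={}
    for n,z in names:
        r[n]=[(np.round(x['centre'],1).tolist(),round(x['score'],2)) for x in tip_of('wrist',n)[:5]]
        print(tag,n,[(p,s,np.round(onz(f,p,z),4)) for p,s in r[n]])
    return f,r
import pickle
D={}
movep([.45,.23,.27],down(np.pi/2)); D['s1']=look('s1',[('sleeve_mid',.04)])
movep([.45,.17,.27],down(np.pi/2)); D['s2']=look('s2',[('sleeve_mid',.04)])
N=[('spigot_foot',.045),('barrel_top',.082),('knob_mid',.104),('screwdriver',0)]
movep([.42,-.12,.30],down(np.pi/2)); D['f1']=look('f1',N)
movep([.44,-.20,.30],down(np.pi/2)); D['f2']=look('f2',N)
f=snap('scene','scene1.png')
pickle.dump(D,open('D.pkl','wb'));st()
for n,z in N+[('sleeve_mid',.04)]: print(n,[(np.round(r['centre'],1),round(r['score'],2),np.round(onz(f,r['centre'],z),3)) for r in tip_of('scene',n)[:4]])
E
python3 - <<'E'
import cv2,numpy as np
I=[cv2.imread('pics/%s.png'%k) for k in ['s1','s2','f1','f2']]
cv2.imwrite('pics/m1.png',cv2.resize(np.vstack([np.hstack(I[:2]),np.hstack(I[2:])]),(800,600)))
E
```

```text
s1 sleeve_mid [([142.6, 195.2], 0.9, array([0.4975, 0.0934, 0.04  ])), ([215.6, 117.4], 0.83, array([0.4072, 0.183 , 0.04  ])), ([329.7, 185.1], 0.77, array([0.4848, 0.3135, 0.04  ])), ([242.3, 211.4], 0.59, array([0.5178, 0.2108, 0.04  ]))]
s2 sleeve_mid [([293.2, 211.1], 0.98, array([0.5176, 0.211 , 0.04  ])), ([194.0, 189.1], 0.83, array([0.4899, 0.0937, 0.04  ])), ([380.6, 185.9], 0.76, array([0.4861, 0.3124, 0.04  ])), ([270.9, 116.9], 0.67, array([0.4068, 0.1832, 0.04  ]))]
f1 spigot_foot [([208.0, 216.5], 0.72, array([ 0.5052, -0.1842,  0.045 ]))]
f1 barrel_top [([269.9, 197.2], 0.6, array([ 0.4665, -0.1063,  0.082 ]))]
f1 knob_mid [([268.1, 204.2], 0.63, array([ 0.467, -0.109,  0.104]))]
f1 screwdriver [([339.4, 252.4], 0.7, array([5.802e-01, 5.000e-04, 0.000e+00]))]
f2 spigot_foot [([271.0, 199.7], 0.6, array([ 0.5017, -0.1851,  0.045 ]))]
f2 barrel_top []
f2 knob_mid [([346.4, 188.3], 0.91, array([ 0.4686, -0.1072,  0.104 ]))]
f2 screwdriver [([398.1, 241.1], 0.67, array([0.5815, 0.0032, 0.    ]))]
t 5.11 p [ 0.4399 -0.1992  0.3002] F [ 1.   0.4 -0.2] gap 1.001
spigot_foot [(array([202.7, 227.5]), 0.56, array([ 0.51 , -0.178,  0.045])), (array([295.7, 170.8]), 0.31, array([0.516, 0.198, 0.045]))]
barrel_top [(array([168.8, 322.4]), 0.63, array([ 0.722, -0.419,  0.082])), (array([212.2, 199.9]), 0.62, array([ 0.466, -0.107,  0.082]))]
knob_mid [(array([213.9, 198.6]), 0.61, array([ 0.48 , -0.108,  0.104]))]
screwdriver [(array([259.9, 218.8]), 0.8, array([ 0.57 , -0.001,  0.   ]))]
sleeve_mid [(array([314.6, 152. ]), 0.87, array([0.489, 0.311, 0.04 ])), (array([269.1, 179. ]), 0.56, array([0.484, 0.107, 0.04 ])), (array([298. , 171.4]), 0.54, array([0.52 , 0.205, 0.04 ]))]
```

View pics/m1.png

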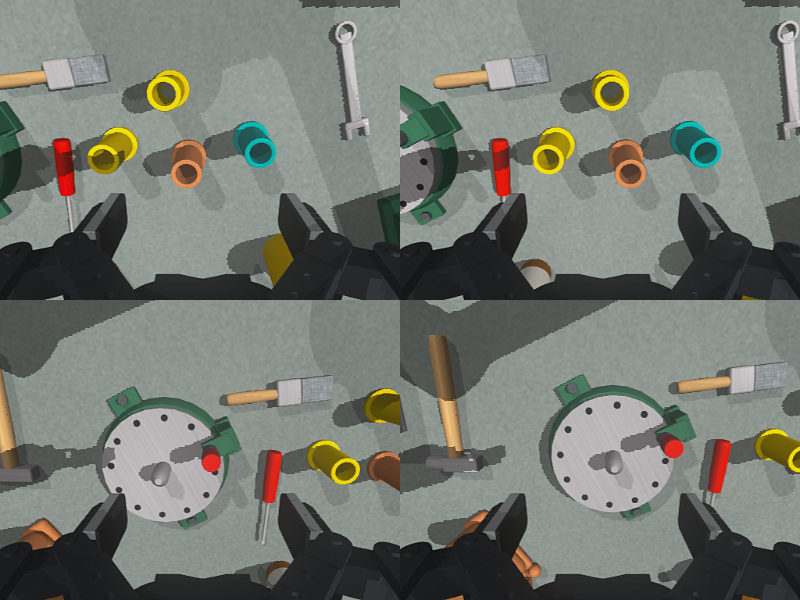

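Sleeve is at about (0.518, 0.211). In the lower views the fixture shows clearly, with its knob at about 115° from the spigot. Next I'll refine both positions geometrically: the plate holes for the fixture and the top rim for the sleeve.

```bash
cat > ref.py <<'E'
from h import *
import pickle
from scipy.optimize import least_squares
D=pickle.load(open('D.pkl','rb'))
def fit(P,r=None):
    g=lambda v:np.hypot(P[:,0]-v[0],P[:,1]-v[1])-(r or v[2])
    s=least_squares(g,[P[:,0].mean(),P[:,1].mean(),.085],loss='soft_l1',f_scale=.001);return s.x,np.abs(s.fun).max()
for k in ['f1','f2']:
    f=D[k][0];g=cv2.cvtColor(f['img'],cv2.COLOR_RGB2GRAY)
    n,l,stt,c=cv2.connectedComponentsWithStats((g<75).astype(np.uint8),connectivity=4)
    P=[]
    for i in range(1,n):
        if 8<stt[i,4]<90:
            p=onz(f,c[i],.045)
            d=np.hypot(p[0]-.503,p[1]+.183)
            if .077<d<.093: P.append(p[:2])
    P=np.array(P);print(k,len(P),fit(P,.085),fit(P))
    c0=fit(P,.085)[0]
    print(' hole angles',np.round(np.sort(np.degrees(np.arctan2(*(P-c0[:2]).T[::-1]))),1))
    # red knob top
    h=cv2.cvtColor(f['img'],cv2.COLOR_RGB2HSV)
    pk=proj(f,[.467,-.108,.104]).astype(int)
    cv2.imwrite('pics/%sz.png'%k,cv2.resize(f['img'][130:290,130:420,::-1],None,fx=2.7,fy=2.7,interpolation=cv2.INTER_CUBIC))
for k in ['s1','s2']:
    f=D[k][0];im=f['img'];p=proj(f,[.518,.211,.08]).astype(int)
    print(k,p);cv2.imwrite('pics/%sz.png'%k,cv2.resize(im[p[1]-60:p[1]+40,p[0]-50:p[0]+50,::-1],None,fx=4,fy=4,interpolation=cv2.INTER_CUBIC))
E
python3 ref.py; cd pics; python3 -c "
import cv2,numpy as np
cv2.imwrite('sz.png',np.hstack([cv2.imread('s1z.png'),cv2.imread('s2z.png')]))"
```

```text
f1 11 (array([ 0.50451157, -0.18361087,  0.085     ]), np.float64(0.0009589626782944838)) (array([ 0.50448197, -0.18352607,  0.08530962]), np.float64(0.0005670598985955538))
 hole angles [-153.5 -123.5  -93.7  -63.4  -33.5   -3.7   26.4   56.4   85.6  146.5
  176.6]
f2 11 (array([ 0.50446996, -0.1834764 ,  0.085     ]), np.float64(0.0004931263193876656)) (array([ 0.50444403, -0.18341706,  0.08529272]), np.float64(0.00014275328956074584))
 hole angles [-153.6 -123.5  -93.6  -63.8  -33.7   -3.5   26.4   56.4   86.5  146.5
  176.4]
s1 [240 224]
s2 [296 224]
```

View pics/f2z.png

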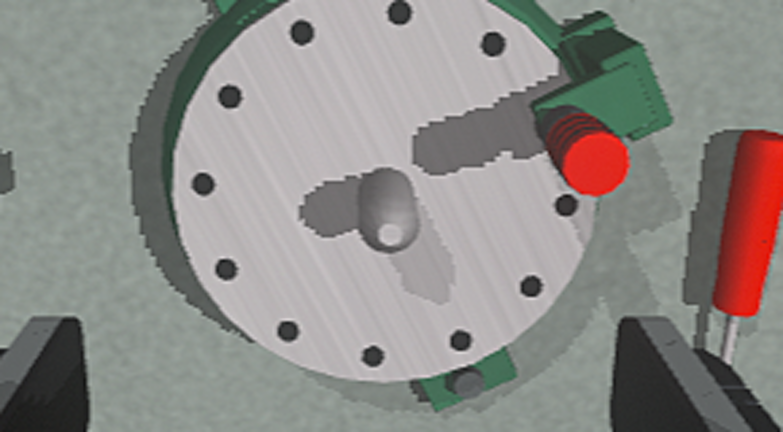

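View pics/sz.png

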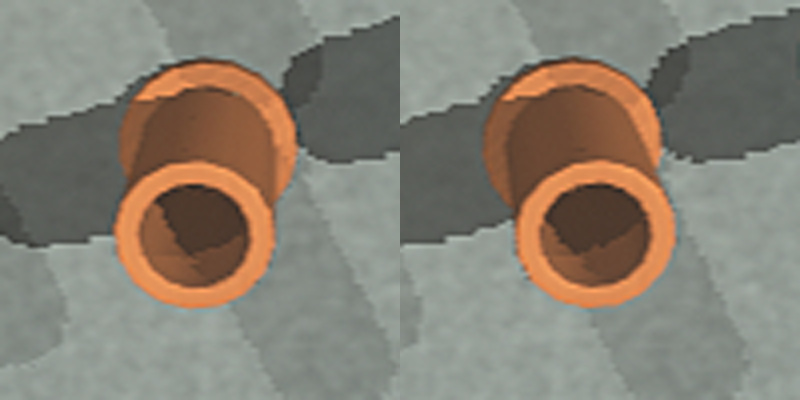

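```bash
python3 - <<'E'
import pickle
from h import *
D=pickle.load(open('D.pkl','rb'))
print(onz(D['f2'][0],[273.9,216.5],.095),onz(D['s1'][0],[238.3,222.3],.08),onz(D['s2'][0],[294.8,222.3],.08))
P=np.array([.518,.2105])
a1=np.deg2rad(-30)
movep([*P,.16],down(a1)); st()
move_l([*P,.050],velocity=.1); st()
grab(20); s=st()
f=snap('wrist','g1.png'); f=snap('scene','g1s.png')
E
```

```text
[ 0.50440965 -0.18357929  0.095     ] [0.51499878 0.20843782 0.08      ] [0.51513769 0.20876064 0.08      ]
t 7.84 p [0.5182 0.2102 0.1601] F [-0.3 -0.   0.2] gap 1.0
t 9.09 p [0.5186 0.2106 0.0506] F [ 0.1 -0.6 -0.3] gap 1.001
t 9.56 p [0.5181 0.2107 0.0504] F [-1.  -0.1  4. ] gap 0.499
```

```bash
cd pics; python3 -c "
import cv2,numpy as np
cv2.imwrite('g1m.png',np.hstack([cv2.resize(cv2.imread('g1.png'),(400,300)),cv2.resize(cv2.imread('g1s.png')[90:250,190:404],(400,300))]))"
```

```text
(no output)
```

View pics/g1m.png

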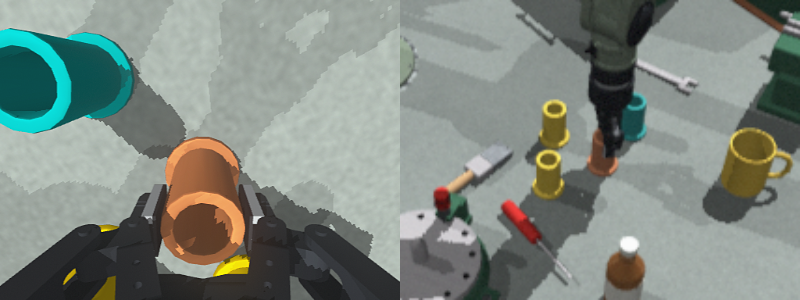

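```bash
python3 - <<'E'
from h import *
P=[.518,.2105,.050]
let_go(); movep(P,down(np.deg2rad(60))); st()
grab(20); st()
f=snap('wrist','g2.png')
let_go(); movep(P,down(np.deg2rad(-30))); grab(60); st()
f=snap('wrist','g3.png'); 
move_l([*P[:2],.16],velocity=.12); st()
f=snap('wrist','g4.png')
E
cd pics; python3 -c "
import cv2,numpy as np
cv2.imwrite('g2m.png',np.hstack([cv2.resize(cv2.imread('g%d.png'%i),(400,300)) for i in (3,4)]))"
```

```text
t 11.56 p [0.518  0.2105 0.05  ] F [ 0.6 -0.8  0.9] gap 0.997
t 12.02 p [0.5178 0.2101 0.0501] F [-1.1 -3.1  2.8] gap 0.512
t 14.43 p [0.5179 0.2106 0.0503] F [-2.1  0.1  3.3] gap 0.485
t 15.55 p [0.5173 0.2103 0.159 ] F [-0.5 -0.4 -4.9] gap 0.488
```

View pics/g2m.png

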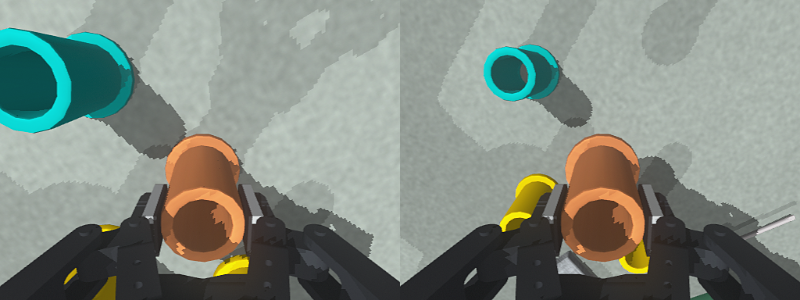

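```bash
python3 - <<'E'
import pickle
from h import *
D=pickle.load(open('D.pkl','rb'))
T=np.array(grab_frame('wrist')['T_tool_cam']);f=D['s1'][0]
for k in ['g1','g2','g3','g4']:
    im=cv2.imread('pics/%s.png'%k);h=cv2.cvtColor(im,cv2.COLOR_BGR2HSV)
    z=im[225:345,190:330]; cv2.imwrite('pics/%sz.png'%k,cv2.resize(z,(400,343),interpolation=2))
g=dict(f);g['T']=T
for z in (-.030,-.029): print(proj(g,[0,0,z]), [np.round(proj(g,[.022*np.cos(t),.022*np.sin(t),z]),1) for t in np.arange(4)*np.pi/2])
E
cd pics; python3 -c "
import cv2,numpy as np
cv2.imwrite('gz.png',np.hstack([cv2.imread('g%dz.png'%i) for i in (2,4)]))"
```

```text
[260.4669779 286.2499279] [array([316.5, 286.3]), array([260.4, 332.6]), array([204.4, 286.2]), array([260.6, 235. ])]
[260.45734451 284.79329353] [array([316.1, 284.8]), array([260.4, 330.9]), array([204.8, 284.8]), array([260.6, 233.9])]
```

View pics/gz.png

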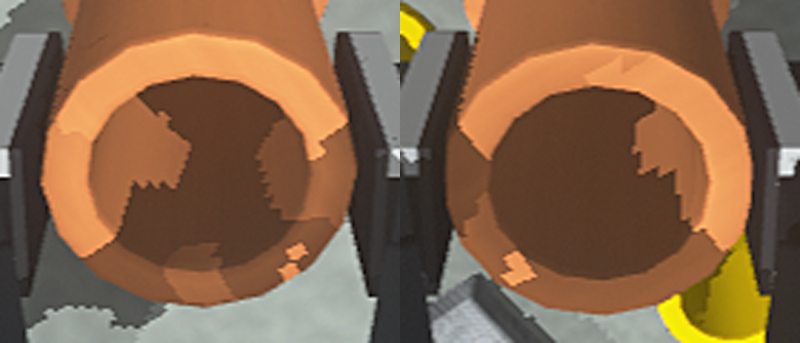

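```bash
python3 - <<'E'
from h import *
from scipy.optimize import least_squares
move_l([.518,.2105,.24],velocity=.2)
def holes(tag):
    sleep(.3); s=st(); f=snap('wrist',tag+'.png');g=cv2.cvtColor(f['img'],cv2.COLOR_RGB2GRAY)
    n,l,stt,c=cv2.connectedComponentsWithStats((g<75).astype(np.uint8),connectivity=4)
    P=np.array([onz(f,c[i],.045)[:2] for i in range(1,n) if 6<stt[i,4]<90])
    d=np.hypot(P[:,0]-.5045,P[:,1]+.1835);P=P[(d>.076)&(d<.094)]
    s=least_squares(lambda v:np.hypot(P[:,0]-v[0],P[:,1]-v[1])-v[2],[.5,-.18,.085],loss='soft_l1',f_scale=.0007)
    print(tag,len(P),s.x,np.abs(s.fun).max())
movep([.46,-.18,.30],down(-np.pi/2)); holes('h1')
movep([.47,-.17,.30],down(np.deg2rad(26.45))); holes('h2')
E
cd pics; python3 -c "
import cv2,numpy as np
cv2.imwrite('hm.png',np.hstack([cv2.resize(cv2.imread('h%d.png'%i),(400,300)) for i in (1,2)]))"
```

```text
t 17.98 p [ 0.4603 -0.1794  0.2999] F [-0.3  0.5 -4.8] gap 0.487
h1 11 [ 0.5041273  -0.18363195  0.08528947] 0.006878599670386773
t 20.07 p [ 0.47 -0.17  0.3 ] F [ 0.2  0.5 -4.7] gap 0.487
h2 9 [ 0.5040027  -0.18373265  0.08533519] 0.008361446329757743
```

View pics/hm.png

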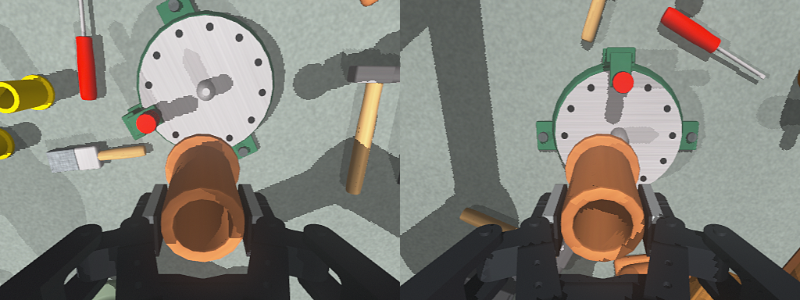

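```bash
python3 - <<'E'
from h import *
C=[.5043,-.1835];rt=down(np.deg2rad(26.45))
movep([*C,.17],rt); sleep(.3); s=st()
C2=[2*C[0]-s['position'][0],2*C[1]-s['position'][1]]
r=move_l([*C,.128],velocity=.04,until_force=10); print(r); st()
if not r:
    r=move_l([*C,.092],velocity=.03,until_force=10); print(r); st()
snap('wrist','p1.png'); snap('scene','p1s.png')
E
cd pics; python3 -c "
import cv2,numpy as np
cv2.imwrite('p1m.png',np.hstack([cv2.resize(cv2.imread('p1.png'),(400,300)),cv2.resize(cv2.imread('p1s.png')[150:270,140:300],(400,300))]))"
```

```text
t 21.02 p [ 0.5051 -0.1839  0.1717] F [ 0.4  0.4 -4.5] gap 0.486
False
t 22.23 p [ 0.5045 -0.1836  0.1283] F [ 0.1  0.4 -4. ] gap 0.488
True
t 23.23 p [ 0.5041 -0.1834  0.0953] F [-1.4  1.1  4.6] gap 0.495
```

View pics/p1m.png

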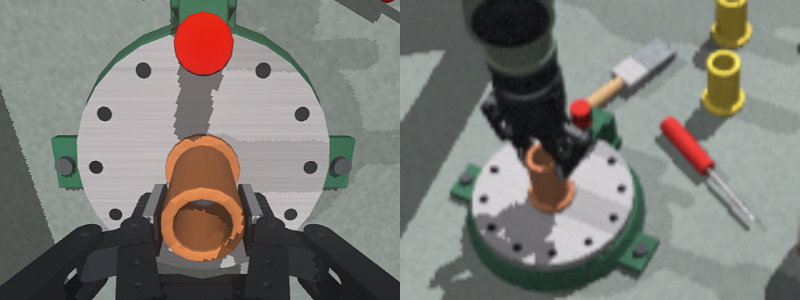

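The sleeve went down over the spigot, and the first contact came at z=0.0953, which matches being home. I'll give it one more gentle press, then let go and look.

```bash
python3 - <<'E'
from h import *
C=[.5043,-.1835]
r=move_l([*C,.091],velocity=.02,until_force=14); print(r); st(); sleep(.15)
let_go(); st(); sleep(.2)
move_l([*C,.20],velocity=.15); st()
K=np.array(C)+.085*np.array([np.cos(np.deg2rad(116.45)),np.sin(np.deg2rad(116.45))]); print(K)
movep([*(K-[0,.03]),.26],down(np.deg2rad(26.45))); st()
f=snap('wrist','k1.png')
print('sleeve mid',[(np.round(x['centre'],1),round(x['score'],2),np.round(onz(f,x['centre'],.085),4)) for x in tip_of('wrist','sleeve_mid')[:3]])
print('knob',[(np.round(x['centre'],1),round(x['score'],2),np.round(onz(f,x['centre'],.104),4)) for x in tip_of('wrist','knob_mid')[:3]])
snap('scene','k1s.png')
E
cd pics; python3 -c "
import cv2,numpy as np
cv2.imwrite('k1m.png',np.hstack([cv2.resize(cv2.imread('k1.png'),(400,300)),cv2.resize(cv2.imread('k1s.png')[150:270,140:300],(400,300))]))"
```

```text
True
t 23.53 p [ 0.5041 -0.1834  0.0953] F [-2.2  0.5  6.7] gap 0.494
t 24.18 p [ 0.503  -0.183   0.0939] F [0.1 0.7 0.3] gap 1.002
t 25.24 p [ 0.5037 -0.1832  0.1992] F [-0.1 -0.4 -0.3] gap 0.998
[ 0.46643958 -0.10739751]
t 25.68 p [ 0.4663 -0.137   0.2599] F [ 0.2  0.1 -0. ] gap 1.001
sleeve mid [(array([273.6, 223.2]), 0.69, array([ 0.5063, -0.1845,  0.085 ]))]
knob [(array([271.5, 143.7]), 0.68, array([ 0.4646, -0.1094,  0.104 ]))]
```

View pics/k1m.png

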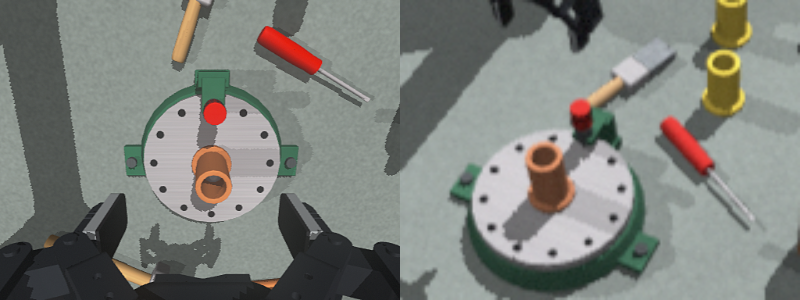

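```bash
python3 - <<'E'
from h import *
import pickle
f=pickle.load(open('D.pkl','rb'))['f2'][0]
K=[.4665,-.1072];rt=down(np.deg2rad(26.45))
movep([*K,.17],rt); sleep(.2); st()
r=move_l([*K,.088],velocity=.06,until_force=12); print(r); st()
grab(100); s=st()
snap('wrist','k2.png')
r=move_l([*K,.088+.0165],velocity=.04,until_force=45); print(r); st()
r=move_l([*K,.088+.0225],velocity=.02,until_force=30); print(r); sleep(.3); st()
f=snap('wrist','k3.png');snap('scene','k3s.png')
print('sleeve',[(np.round(x['centre'],1),round(x['score'],2),np.round(onz(f,x['centre'],.085),4)) for x in tip_of('wrist','sleeve_mid')[:3]])
E
cd pics; python3 -c "
import cv2,numpy as np
cv2.imwrite('k3m.png',np.vstack([np.hstack([cv2.resize(cv2.imread('k2.png'),(400,300)),cv2.resize(cv2.imread('k3.png'),(400,300))]),np.hstack([cv2.resize(cv2.imread('k1s.png')[150:270,140:300],(400,300)),cv2.resize(cv2.imread('k3s.png')[150:270,140:300],(400,300))])]))"
```

```text
t 26.54 p [ 0.4682 -0.1084  0.1718] F [ 0.4  0.5 -0.6] gap 0.997
False
t 28.06 p [ 0.4668 -0.1073  0.0884] F [-0.3 -0.3  0.9] gap 1.001
t 28.65 p [ 0.4667 -0.1072  0.0884] F [-0.7  1.1  6.3] gap 0.279
False
t 29.27 p [ 0.4665 -0.1071  0.1043] F [ 4.1 -0.5 -9.9] gap 0.279
True
t 29.89 p [ 0.4665 -0.1071  0.1075] F [  5.5  -1.4 -11.3] gap 0.277
sleeve [(array([259.3, 360.2]), 0.78, array([ 0.505, -0.185,  0.085]))]
```

View pics/k3m.png

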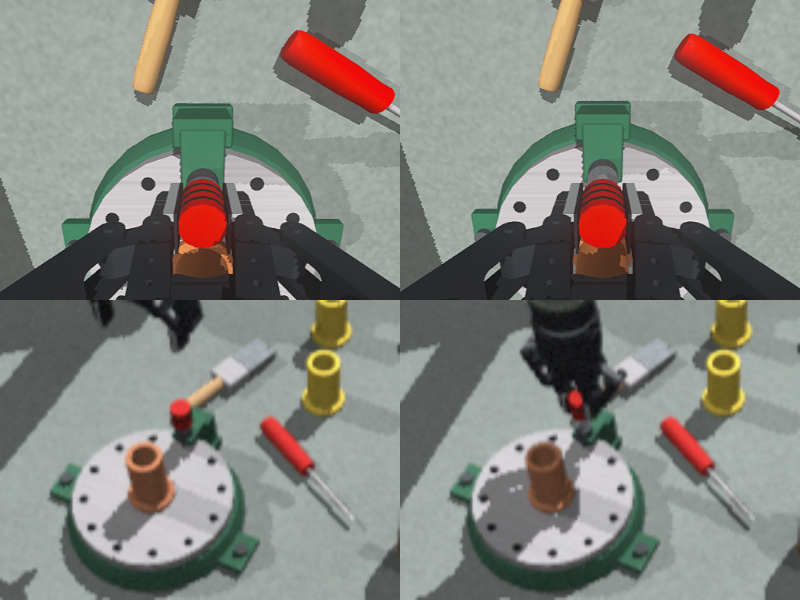

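```bash
python3 - <<'E'
from h import *
K=[.4665,-.1072]
for z in (.1085,.1095,.1105):
    r=move_l([*K,z],velocity=.01,until_force=25); sleep(.3); s=st(); print(z,r)
    if r or s['contact_force'][2]<-22: break
f=snap('wrist','k4.png')
E
```

```text
t 30.64 p [ 0.4665 -0.1071  0.1085] F [  4.3  -0.7 -12. ] gap 0.279
0.1085 False
t 31.19 p [ 0.4665 -0.1071  0.1086] F [  7.5  -2.  -20.5] gap 0.275
0.1095 False
t 31.74 p [ 0.4664 -0.1071  0.1087] F [ 10.1  -2.  -29.8] gap 0.274
0.1105 False
```

View pics/k4.png

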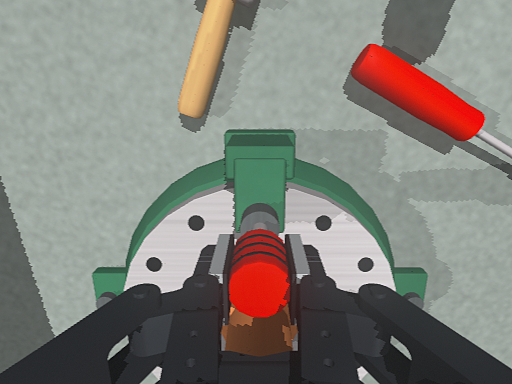

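```bash
python3 - <<'E'
from h import *
move_l([.4665,-.1072,.1092],velocity=.01); sleep(.4); st(); sleep(.6); st()
sign_off()
E
```

```text
t 32.48 p [ 0.4665 -0.1071  0.1086] F [  5.9  -0.2 -18.2] gap 0.276
t 33.08 p [ 0.4665 -0.1071  0.1086] F [  6.6  -1.1 -17.5] gap 0.273
the job is handed in; nothing more can be done
```

I lowered the bronze sleeve flange down over the spigot, pressed it gently home and let go. I then gripped the red knob, pulled the plunger up to its stop and handed the job in at about 33 s while still holding it.

- **Sleeve:** the first contact came at TCP z = 0.0953, against the 0.095 expected for fully home, and a second light press moved it no further. After I let go, the pictures showed the flange flat on the plate and the tube upright. The last network reading put the sleeve at (0.505, -0.185), within 2 mm of the spigot axis I measured at (0.504, -0.1836). An earlier reading, right after release, was about 2 mm off.
- **Plunger:** the TCP rose 20.1 mm and then met a hard stop, where the force climbed with no further movement. Over the last 0.6 s the pull held steady at about 18 N, against a spring of about 11 N, and the knob had not slipped in the fingers in the last picture.
- **Forces:** the first pull stopped early on its 30 N limit at about 19 mm, so I raised it the last millimetre in small steps.
- **Bystanders:** I did not touch any that I know of, and the ones in view look in place. I did not measure their positions at the end.

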